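Click the gas dial of the ring under the pot to low

TASK

The two-ring stove is off, with the cooking pot on one ring and only a lid lying on the other. With a fingertip against its knurled rim, turn the dial on the pot's side (left dial for left ring, right dial for right ring) anticlockwise from off until it clicks into the next position, low, and no further, then take your hand away. Leave the other dial off, and do not shift or lift the pot, the lid or anything else.

Things in the scene. Friction and masses are not known exactly. Their poses are not given: they have to be found in the camera images.
- stove: low steel two-ring gas stove, fixed; deck 340 (x) by 660 (y) mm, its surface 75 mm above the ledge; origin under its centre, front towards the robot (-x). Dials 140 mm apart, their axes 85 mm behind the front edge; three small dots on the deck before each dial mark off, low, high
- dial_left (a joint): knurled black dial of the robot's left (+y) ring, vertical axis. rad, growing anticlockwise from above: 0 off (white pointer towards the stove's front), spring detents at 0, 0.6 (low), 1.2 (high). Past the tipping points 0.3 and 0.9 it snaps into the next detent; short of them it springs back. Needs about 0.09 N m (3 N along the rim; press in 6 to 10 N). End stops just outside 0 and 1.2
- dial_right (a joint): knurled black dial of the robot's right (-y) ring, vertical axis. rad, growing anticlockwise from above: 0 off (white pointer towards the stove's front), spring detents at 0, 0.6 (low), 1.2 (high). Past the tipping points 0.3 and 0.9 it snaps into the next detent; short of them it springs back. Needs about 0.09 N m (3 N along the rim; press in 6 to 10 N). End stops just outside 0 and 1.2
- dial_left_top (a point): centre of the left dial's top face, on its axis; fixed to the stove, with its axes (x to its back, away from the robot, z up). Dial 65 mm across over 24 upright ribs 2.5 mm proud, 25 mm tall, top 27 mm above the deck. Only the rim's front side (-x), about 160 degrees, is open: a steel guard 22 mm tall, radius 38 to 41 mm, wraps the back and flanks
- dial_right_top (a point): centre of the right dial's top face, on its axis; fixed to the stove, with its axes (x to its back, away from the robot, z up). Dial 65 mm across over 24 upright ribs 2.5 mm proud, 25 mm tall, top 27 mm above the deck. Only the rim's front side (-x), about 160 degrees, is open: a steel guard 22 mm tall, radius 38 to 41 mm, wraps the back and flanks
- ring_left (a point): centre of the left cooking ring at the height where pots rest (100 mm above the ledge); 105 mm further back and 145 mm further out than the left dial. Axes are the stove's
- ring_right (a point): centre of the right cooking ring at the height where pots rest (100 mm above the ledge); 105 mm further back and 145 mm further out than the right dial. Axes are the stove's
- pot_center (a point): centre, half-way up, of the open aluminium cooking pot, 190 mm across and 70 mm tall, with two ear handles (to 122 mm from its axis along its own y); it stands on one of the two rings
- lid_center (a point): aluminium pot lid, 200 mm across, 39 mm tall with its knob, lying on the ring without the pot; the point is on its axis 10 mm above its underside
- mortar: small open steel mortar, 78 mm across, 66 mm tall, standing on the deck between the rings, behind the dials; origin at the centre of its underside
- colander: green plastic colander, 216 mm across, 90 mm tall, on the ledge left of the stove; origin at the centre of its underside
- spoon: carved wooden spoon, 260 mm long, 12 mm thick, lying on the ledge before the left end of the stove; origin on its underside, 120 mm from the bowl's end, bowl at its own +x
- ladle: stainless ladle on the ledge right of the stove; origin under its 84 mm wide, 34 mm deep bowl, its 270 mm handle along its own -x
- tin: food tin, 72 mm across, 100 mm tall, on the ledge right of the stove; origin at the centre of its underside
- bowl: white bowl, 150 mm across, 60 mm tall, on the ledge before the right end of the stove; origin at the centre of its underside

How it is judged:
By the outcome, as a careful person would: the job done as asked, in the order asked, and still so for the second after the job is handed in, with the robot touching nothing.
It also fails if it takes over 42 s, if anything falls off the work surface, if the arm or the gripper's body presses on something with over 40 N, if the wrist force passes 120 N, or if a joint passes its speed limit or range.

ROBOT

A 6-joint arm with a two-finger parallel gripper is mounted at the origin on the work surface. World frame = base frame: x ahead of the robot, y to its left, z up, the work surface at z = 0. Lengths are in m, angles in rad, forces in N, time in s.
With the tool pointing down it reaches from about 0.35 to 0.775 m from the base axis. Payload 7.3 kg.
Tool frame: the origin (TCP) lies at the very end of the fingers, on their centre line; the grasp point (between the pads) lies 19 mm behind it; x points along the fingers, y is the direction in which the jaws open and shut, and the axes are right-handed (so a half turn about x gives the same grasp; the last joint's range is limited). The gripper opens to 92 mm and grips with 3 to 60 N. Pads are 19 mm wide; open, the fingers measure 130 mm over their backs; the gripper's body (75 mm by 190 mm) begins 47 mm behind the grasp point.
Start: joints at [-1.374, 0.342, 1.524, -0, 1.275, -0.146], TCP at [0.176, -0.494, 0.227] pointing down, gripper open.
Joint ranges: [-2.53, 2.53], [-0.77, 2.02], [0.04, 2.7], [-1, 4.14], [0.28, 2.66], [-3.11, 3.11]. Speed limits (rad/s): [2.57, 2.57, 3.14, 3.14, 3.14, 3.14].

INTERFACE

Orientations are given as [roll, pitch, yaw] about the fixed x, y, z axes, in that order (R = Rz(yaw) Ry(pitch) Rx(roll)).
In Python, from cell import observe, vision, job gives the robot as it stands.
- The arm moves only by the tool send_rows, never from a script. Its argument "motion" is a list of rows, each an object with "hand": the opening, from -1 (shut) to 1 (fully open), so that 0 is half open; "slide": the shift along the tool's x, y, z in mm, a list of three; "spin": the turn about the tool's x in rad. In form: [{"hand": hand, "slide": [tx, ty, tz], "spin": spin}, ...]. A call has 1 to 8 rows; each row shifts and turns the pose as measured when the row begins, along the tool's axes as they then stand; what a row does not reach is not made up. A row lasts 1/10 s, in which the tool goes at most 50 mm and 8.59 degrees, less where a joint would pass 70% of its speed; a pose out of reach is approached as far as the arm can. A call with a gripper value outside its range is refused whole. The fingers move at their own pace and stop on an object; "grip_force" is the grip in N (left out, the last holds). Time passes only in rows, so rows that do not move let the fingers close. It gives the time, the measured TCP pose, the force and the opening at its end, in the units of the state.
- observe(): the state, without advancing time (a new reading comes with each control period).
- vision.read_camera(name): name is "side" or "top"; returns a dict with "pixels" (480x640x3 uint8, blue, green, red), "range_z" (480x640 float32, m along the optical axis (not along the pixel's ray), 0 where there is no reading), "fx", "fy", "cx", "cy" (pixels), "world_from_camera" (4x4, takes a point from camera to world coordinates). Camera axes: x right, y down, z forward; pixel columns grow to the right and rows downward; lengths in m; the calibration is good to about 2 mm. A picture is of the moment at which its call begins.
- job.hand_in(): hands the job in, once; it reports no verdict.
Trained networks look in a picture, given as the dict that the camera call returned (one of the last four; its "shot" number tells which), for a name from the list of things; names that differ only in an ending like _2 or _b are one class to them, and where a whole thing is asked for, a point or a joint stands for the part that bears it (a point fixed in the world has none). Each returns a list of dicts, best first, with "conf" (0 to 1); they miss things now and then, are a little off and sometimes report something else, mostly with a low value. They report only what shows in the picture. A call takes as long as a camera call.
- vision.search_frame(picture, thing): "uv" ([column, row] in pixels, amid what is visible of it).
- vision.cut_out(picture, thing): "mask" (480x640 bool, what is visible of it) and "uv" ([column, row] in pixels, amid what is visible of it).
The state is a dict: "time": time; "qpos": joint angles; "qvel": joint speeds; "joint_efforts": joint torques, N m; "tool_pos": TCP position; "tool_rot": TCP orientation; "contact_force": force on the tool from outside, world axes, zero at the start; "torque": the same for the moment, N m; "opening": finger opening in m.
Only numpy, scipy, OpenCV 4.12 (cv2) and the standard library are available. Lean on these libraries where they do the work, as an engineer would, in place of code of your own. Each camera call takes 0.05 s, during which the arm holds its last target.

## Working session

There is one attempt and no reset: what is moved stays moved. The work goes in short steps, Python scripts to look and compute and a tool call to move; the robot and the scene stay as the last step left them, time stands still between calls to the robot, and variables do not carry over. Pictures are saved under pics/ and viewed, and the job is handed in when it is done.

Besides the shell and the picture viewer there is one more tool, called after "Request:" in YAML: its name, and indented under it one key for each argument. send_rows: Moves the arm, as the interface text tells. Its arguments: {"type":"object","properties":{"motion":{"type":"array","items":{"type":"object","properties":{"hand":{"type":"number"},"slide":{"type":"array","items":{"type":"number"}},"spin":{"type":"number"}}}},"grip_force":{"type":"number"}},"required":["motion"]}

```bash
mkdir -p pics; ls; python3 - <<'E'
from cell import observe, vision, job
import cv2,numpy as np
s=observe();print(s)
for n in("top","side"):
    p=vision.read_camera(n);cv2.imwrite(f"pics/{n}0.png",p["pixels"])
    np.savez(f"{n}0.npz",**{k:p[k] for k in("pixels","range_z","fx","fy","cx","cy","world_from_camera")})
    print(n,p["fx"],p["cx"],p["cy"],np.round(p["world_from_camera"],3).tolist())
    for t in("stove","dial_left","dial_right","pot_center","lid_center","mortar","spoon"):
        print(t,[(np.round(d["uv"]).tolist(),round(d["conf"],2)) for d in vision.search_frame(p,t)][:3])
E
```

```text
pics
{'time': 0.0, 'qpos': array([-1.37402598e+00,  3.42757827e-01,  1.52503528e+00, -3.13976910e-05,
        1.27537977e+00, -1.46003774e-01]), 'qvel': array([ 0.00110366,  0.00055327, -0.00020062,  0.00282626,  0.00138923,
        0.00113437]), 'joint_efforts': array([-4.74817516e-04, -4.31244600e+01, -2.44220763e+01,  7.14959647e-02,
        5.58614067e-02, -1.14956806e-04]), 'tool_pos': array([ 0.17638178, -0.49404717,  0.22602037]), 'tool_rot': array([-1.69780309,  1.56921582,  1.78657285]), 'contact_force': array([ 0.68820856, -0.02361313, -1.16349321]), 'torque': array([-0.04311886,  0.00515034, -0.01459121]), 'opening': 0.0919451460242208}
top 534.1045853557146 317.46538336201723 235.55146748315005 [[0.012, -0.986, 0.167, 0.282], [-1.0, -0.012, -0.003, -0.0], [0.005, -0.167, -0.986, 1.516], [0.0, 0.0, 0.0, 1.0]]
stove [([325.0, 224.0], 0.86)]
dial_left [([300.0, 241.0], 0.61)]
dial_right [([350.0, 232.0], 0.9)]
pot_center [([244.0, 203.0], 0.6)]
lid_center [([400.0, 186.0], 0.7)]
mortar [([313.0, 172.0], 0.73)]
spoon [([198.0, 332.0], 0.83), ([324.0, 227.0], 0.46)]
side 486.2505253425663 326.53009438048593 233.5912046078938 [[-0.732, -0.323, 0.6, -0.488], [-0.681, 0.361, -0.637, 1.078], [-0.011, -0.875, -0.484, 0.902], [0.0, 0.0, 0.0, 1.0]]
stove [([311.0, 251.0], 0.74)]
dial_left [([318.0, 238.0], 0.47)]
dial_right [([346.0, 221.0], 0.66)]
pot_center [([269.0, 230.0], 0.59), ([319.0, 236.0], 0.19)]
lid_center [([339.0, 198.0], 0.73)]
mortar [([311.0, 250.0], 0.58), ([291.0, 207.0], 0.56)]
spoon [([319.0, 330.0], 0.67), ([267.0, 234.0], 0.59)]
```

View pics/top0.png

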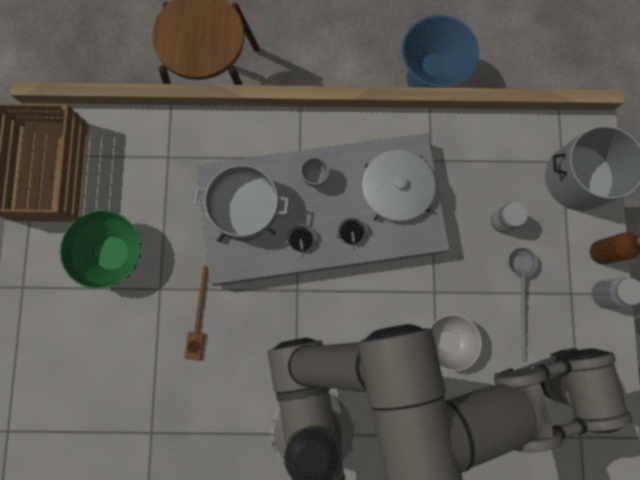

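View pics/side0.png

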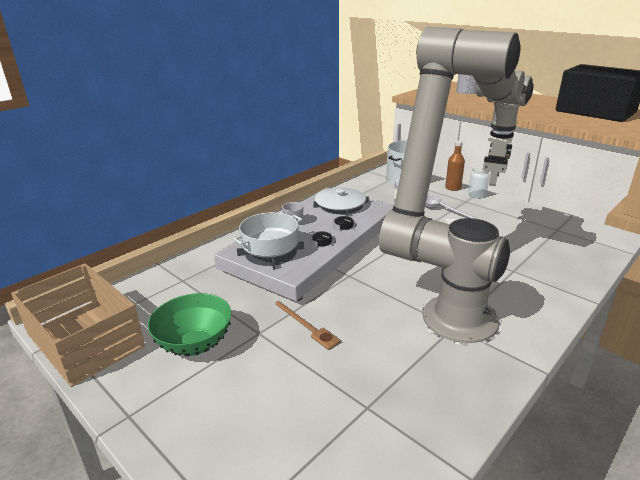

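```bash
python3 - <<'E'
import cv2,numpy as np
d=np.load("top0.npz");im=d["pixels"]
cv2.imwrite("pics/topcrop.png",cv2.resize(im[190:290,260:400],None,fx=5.6,fy=5.6,interpolation=cv2.INTER_CUBIC))
T=d["world_from_camera"];z=d["range_z"]
def P(u,v,zz=None):
    r=np.array([(u-d["cx"])/d["fx"],(v-d["cy"])/d["fy"],1])
    if zz is None: s=z[v,u]
    else: s=(zz-T[2,3])/(T[:3,:3]@r)[2]
    return T[:3,:3]@(r*s)+T[:3,3]
for u,v in((300,241),(350,232),(244,203),(400,186),(325,270),(325,215),(313,172)): print(u,v,P(u,v).round(4))
E
```

```text
300 241 [0.5069 0.042  0.1011]
350 232 [ 0.5331 -0.0921  0.1011]
244 203 [0.6085 0.1952 0.1048]
400 186 [ 0.6532 -0.2231  0.1352]
325 270 [ 0.4401 -0.0276  0.0009]
325 215 [ 0.5844 -0.0248  0.0748]
313 172 [0.7036 0.0097 0.0851]
```

View pics/topcrop.png

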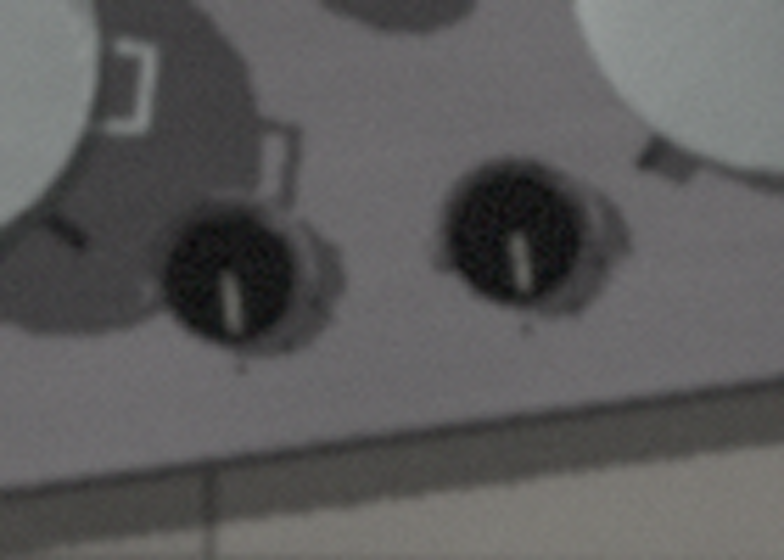

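```bash
python3 - <<'E'
import cv2,numpy as np
d=np.load("top0.npz");im=d["pixels"]
T=d["world_from_camera"];z=d["range_z"]
v,u=np.mgrid[:480,:640]
c=np.stack([(u-d["cx"])/d["fx"]*z,(v-d["cy"])/d["fy"]*z,z],-1)
W=c@T[:3,:3].T+T[:3,3]
# deck
m=(abs(W[...,2]-0.075)<.006)&(u>190)&(u<460)&(v>125)&(v<290)
m=cv2.morphologyEx(m.astype(np.uint8),cv2.MORPH_OPEN,np.ones((3,3)))
pts=W[m>0][:,:2]
r=cv2.minAreaRect((pts*1000).astype(np.float32));print("deck",r,"z",np.median(W[m>0][:,2]), cv2.boxPoints(r).round(0).tolist())
# dials: points z ~0.102, dark
g=im.max(2)
for (a,b) in((300,241),(350,232)):
    mm=(abs(W[...,2]-.101)<.007)&(abs(u-a)<16)&(abs(v-b)<16)
    q=(W[mm][:,:2]*1000).astype(np.float32)
    (cx,cy),rr=cv2.minEnclosingCircle(q);print("dial",mm.sum(),q.mean(0),(cx,cy),rr,W[mm][:,2].mean(),q.min(0),q.max(0))
E
```

```text
deck ((608.5155029296875, -14.827545166015625), (340.9435119628906, 660.397705078125), 8.938753128051758) z 0.0746617403876767 [[389.0, 285.0], [491.0, -368.0], [828.0, -315.0], [726.0, 338.0]]
dial 447 [515.13495  41.38277] (517.3405151367188, 41.86924743652344) 40.94881820678711 0.10115361456912328 [482.25934     1.8462704] [549.26556  82.50467]
dial 453 [537.041   -95.78523] (540.3617553710938, -94.66987609863281) 40.09772491455078 0.10088288783529754 [ 502.96115 -132.94736] [575.5961   -57.217537]
```

```bash
cat > h.py <<'E'
from cell import observe, vision, job
import numpy as np
from scipy.spatial.transform import Rotation as Ro
D=np.array([.5145,.0412]); yaw=np.radians(8.94)
S=np.array([[np.cos(yaw),-np.sin(yaw)],[np.sin(yaw),np.cos(yaw)]])
def st():
    s=observe();R=Ro.from_euler("xyz",s["tool_rot"]).as_matrix()
    print("t",s["time"],"pos",s["tool_pos"].round(4),"rel",((s["tool_pos"][:2]-D)@S*1000).round(1),"F_stove",(s["contact_force"][:2]@S).round(2),s["contact_force"][2].round(2),"M",s["torque"].round(2),"op",round(s["opening"],4))
    print("q6",s["qpos"].round(2),"R",R.round(3).tolist())
    return s,R
def plan(xs,ys,z):
    s,R=st();p=np.r_[D+S@np.array([xs,ys])/1000,z]
    print("slide",(R.T@(p-s["tool_pos"])*1000).round(1))
    y=np.r_[S[:,1],0];a=np.arctan2(R[:,2]@y,R[:,1]@y)
    print("spin to +y",a.round(3),"to -y",((a+2*np.pi)%(2*np.pi)-np.pi).round(3), "tilt x vs down", R[:,0].round(4))
E
python3 -c "
from h import *
plan(-62,10,.23)"
```

```text
t 0.8 pos [ 0.1765 -0.4945  0.2268] rel [-417.2 -476.6] F_stove [-0.12  0.44] -0.39 M [ 0.   -0.01 -0.03] op 0.092
q6 [-1.37  0.34  1.52 -0.    1.28 -0.15] R [[0.0, 0.336, -0.942], [-0.0, -0.942, -0.336], [-1.0, 0.0, 0.0]]
slide [  -3.3 -412.2 -439.3]
spin to +y -2.955 to -y 0.187 tilt x vs down [ 0.e+00 -2.e-04 -1.e+00]
```

Request:
send_rows:
  motion:
    - {"hand": -1,"slide": [0,0,0],"spin": 0.1}
    - {"hand": -1,"slide": [0,0,0],"spin": 0.087}
  grip_force: 20

```text
time: 1.0
tool_pos: [0.1765, -0.4945, 0.2268]
tool_rot: [1.015, 1.571, -1.976]
contact_force: [-0.5, -0.3, -0.2]
opening: 0.0802
```

```bash
python3 -c "
from h import *
plan(-62,10,.23)"
```

```text
t 1.0 pos [ 0.1765 -0.4945  0.2268] rel [-417.2 -476.6] F_stove [-0.51 -0.27] -0.17 M [ 0.04 -0.03 -0.04] op 0.0802
q6 [-1.37  0.34  1.52 -0.    1.28  0.05] R [[-0.0, 0.15, -0.989], [-0.0, -0.989, -0.15], [-1.0, 0.0, 0.0]]
slide [  -3.3 -488.5 -352.6]
spin to +y 3.136 to -y -0.005 tilt x vs down [-0.e+00 -1.e-04 -1.e+00]
```

Request:
send_rows:
  motion:
    - {"hand": -1,"slide": [0,-30,-22],"spin": 0}
    - {"hand": -1,"slide": [0,-30,-22],"spin": 0}
    - {"hand": -1,"slide": [0,-30,-22],"spin": 0}
    - {"hand": -1,"slide": [0,-30,-22],"spin": 0}
    - {"hand": -1,"slide": [0,-30,-22],"spin": 0}
    - {"hand": -1,"slide": [0,-30,-22],"spin": 0}
    - {"hand": -1,"slide": [0,-30,-22],"spin": 0}
    - {"hand": -1,"slide": [0,-30,-22],"spin": 0}

```text
time: 1.8
tool_pos: [0.318, -0.2262, 0.2261]
tool_rot: [1.882, 1.567, -1.121]
contact_force: [0.0, -1.0, 0.1]
opening: 0.0163
```

```bash
python3 -c "
from h import *
plan(-62,10,.23)"
```

```text
t 1.8 pos [ 0.318  -0.2262  0.2261] rel [-235.7 -233.6] F_stove [-0.14 -1.04] 0.06 M [-0.    0.03 -0.02] op 0.0163
q6 [-0.81  0.09  1.86 -0.    1.19  0.62] R [[0.002, 0.139, -0.99], [-0.003, -0.99, -0.139], [-1.0, 0.004, -0.001]]
slide [  -4.5 -246.5 -169.5]
spin to +y 3.125 to -y -0.017 tilt x vs down [ 0.0016 -0.0033 -1.    ]
```

Request:
send_rows:
  motion:
    - {"hand": -1,"slide": [0,-31,-21],"spin": 0}
    - {"hand": -1,"slide": [0,-31,-21],"spin": 0}
    - {"hand": -1,"slide": [0,-31,-21],"spin": 0}
    - {"hand": -1,"slide": [0,-31,-21],"spin": 0}
    - {"hand": -1,"slide": [0,-31,-21],"spin": 0}
    - {"hand": -1,"slide": [0,-31,-21],"spin": 0}
    - {"hand": -1,"slide": [0,-31,-21],"spin": 0}
    - {"hand": -1,"slide": [0,-28,-21],"spin": -0.01}

```text
time: 2.6
tool_pos: [0.4547, 0.0519, 0.2275]
tool_rot: [2.319, 1.561, -0.673]
contact_force: [0.4, -0.3, 0.8]
opening: 0.0007
```

Request:
send_rows:
  motion:
    - {"hand": -1,"slide": [0,0,0],"spin": -0.01}

```text
time: 2.7
tool_pos: [0.456, 0.055, 0.2274]
tool_rot: [2.455, 1.561, -0.523]
contact_force: [-0.2, -0.4, 0.5]
opening: 0.0005
```

```bash
python3 - <<'E'
from h import *
import cv2
plan(-62,10,.13)
for n in("top","side"):
    p=vision.read_camera(n)["pixels"]
    a=p[170:300,230:400] if n=="top" else p[140:300,220:420]
    cv2.imwrite(f"pics/{n}1.png",cv2.resize(a,None,fx=3.6,fy=3.6,interpolation=cv2.INTER_CUBIC))
E
```

```text
t 2.7 pos [0.456  0.055  0.2274] rel [-55.6  22.7] F_stove [-0.21 -0.37] 0.45 M [ 0.1   0.06 -0.05] op 0.0005
q6 [-0.04  0.22  1.7  -0.    1.22  1.37] R [[0.008, 0.163, -0.987], [-0.005, -0.987, -0.163], [-1.0, 0.006, -0.007]]
slide [97.4 12.1  7.2]
spin to +y -3.134 to -y 0.007 tilt x vs down [ 0.0084 -0.0048 -1.    ]
```

View pics/side1.png

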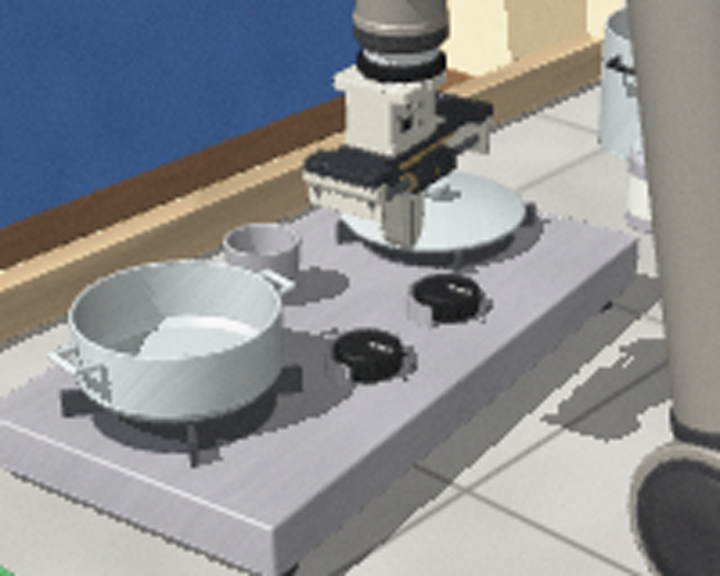

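View pics/top1.png

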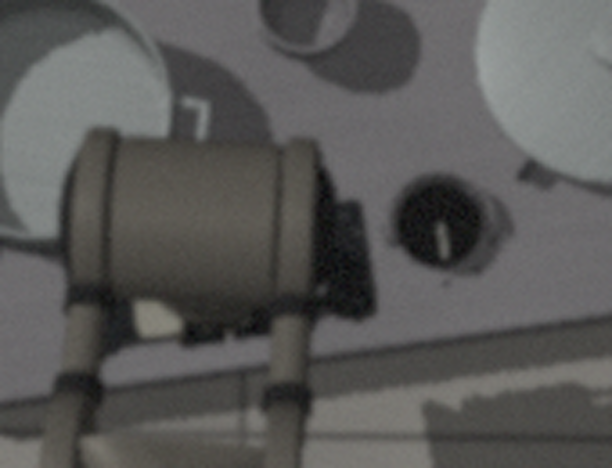

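Request:
send_rows:
  motion:
    - {"hand": -1,"slide": [0,6,6],"spin": 0}
    - {"hand": -1,"slide": [10,6,4],"spin": 0}
    - {"hand": -1,"slide": [25,0,0],"spin": 0}
    - {"hand": -1,"slide": [25,0,0],"spin": 0}
    - {"hand": -1,"slide": [20,0,0],"spin": 0}
    - {"hand": -1,"slide": [10,0,0],"spin": 0}
    - {"hand": -1,"slide": [0,0,0],"spin": 0}

```text
time: 3.5
tool_pos: [0.4419, 0.028, 0.1327]
tool_rot: [2.056, 1.56, -0.937]
contact_force: [0.3, 0.3, 0.5]
opening: 0.0006
```

```bash
python3 - <<'E'
from h import *
plan(-62,9,.083)
E
```

```text
t 3.5 pos [0.4419 0.028  0.1327] rel [-73.8  -1.7] F_stove [0.3  0.27] 0.46 M [0.04 0.03 0.01] op 0.0006
q6 [-0.1   0.3   1.88 -0.01  0.95  1.32] R [[0.006, 0.148, -0.989], [-0.008, -0.989, -0.148], [-1.0, 0.009, -0.005]]
slide [ 49.7 -11.3 -11.5]
spin to +y 3.134 to -y -0.007 tilt x vs down [ 0.0061 -0.0083 -0.9999]
```

Request:
send_rows:
  motion:
    - {"hand": -1,"slide": [15,-5,-4],"spin": 0}
    - {"hand": -1,"slide": [15,-4,-3],"spin": 0}
    - {"hand": -1,"slide": [8,0,0],"spin": 0}
    - {"hand": -1,"slide": [0,0,0],"spin": 0}
    - {"hand": -1,"slide": [0,0,0],"spin": 0}

```text
time: 4.0
tool_pos: [0.4471, 0.033, 0.0952]
tool_rot: [2.162, 1.558, -0.838]
contact_force: [0.6, -0.1, 0.6]
opening: 0.0001
```

```bash
python3 - <<'E'
from h import *
plan(-62,9,.083)
E
```

```text
t 4.0 pos [0.4471 0.033  0.0952] rel [-67.8   2.4] F_stove [ 0.59 -0.16] 0.56 M [0.03 0.04 0.  ] op 0.0001
q6 [-0.09  0.37  1.91 -0.01  0.85  1.35] R [[0.008, 0.141, -0.99], [-0.009, -0.99, -0.141], [-1.0, 0.01, -0.007]]
slide [12.2 -6.8 -5.6]
spin to +y 3.127 to -y -0.015 tilt x vs down [ 0.0084 -0.0093 -0.9999]
```

Request:
send_rows:
  motion:
    - {"hand": -1,"slide": [5,-5,-3],"spin": -0.015}
    - {"hand": -1,"slide": [5,-3,0],"spin": 0}
    - {"hand": -1,"slide": [0,0,0],"spin": 0}

```text
time: 4.3
tool_pos: [0.4499, 0.0413, 0.086]
tool_rot: [2.287, 1.556, -0.698]
contact_force: [-0.0, -0.8, 0.1]
opening: 0.0003
```

```bash
python3 - <<'E'
from h import *
import cv2
plan(-42,10,.083)
for n in("side",):
    p=vision.read_camera(n)["pixels"]
    a=p[180:280,250:400]
    cv2.imwrite(f"pics/{n}2.png",cv2.resize(a,None,fx=5,fy=5,interpolation=cv2.INTER_CUBIC))
E
```

```text
t 4.3 pos [0.4499 0.0413 0.086 ] rel [-63.8  10.1] F_stove [-0.16 -0.74] 0.11 M [-0.    0.13  0.02] op 0.0003
q6 [-0.07  0.39  1.92 -0.01  0.83  1.35] R [[0.011, 0.156, -0.988], [-0.01, -0.988, -0.156], [-1.0, 0.011, -0.01]]
slide [  3.2   0.1 -21.7]
spin to +y -3.141 to -y 0.001 tilt x vs down [ 0.0114 -0.0096 -0.9999]
```

View pics/side2.png

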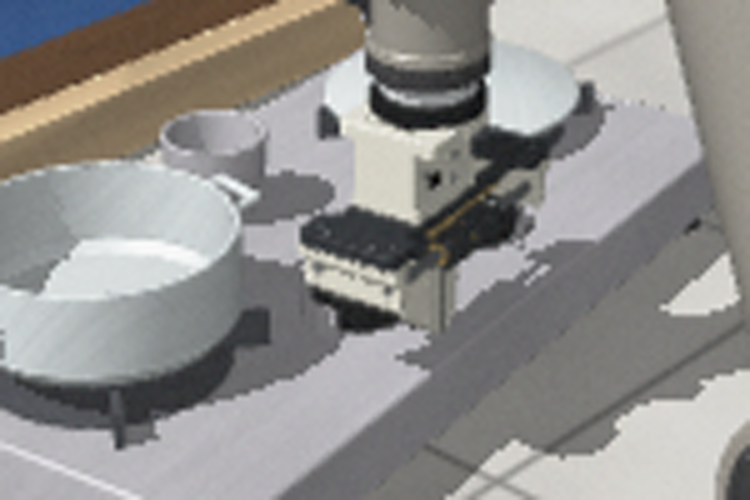

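Request:
send_rows:
  motion:
    - {"hand": -1,"slide": [0,0,-6],"spin": 0}
    - {"hand": -1,"slide": [0,0,-4],"spin": 0}
    - {"hand": -1,"slide": [0,0,-2],"spin": 0}
    - {"hand": -1,"slide": [0,0,0],"spin": 0}

```text
time: 4.75
tool_pos: [0.4638, 0.0434, 0.0868]
tool_rot: [2.349, 1.554, -0.635]
contact_force: [1.6, -1.3, -0.8]
opening: 0.0003
```

```bash
python3 - <<'E'
from h import *
plan(-42,10,.085)
E
```

```text
t 4.75 pos [0.4638 0.0434 0.0868] rel [-49.8  10.1] F_stove [ 1.35 -1.54] -0.82 M [ 0.    0.02 -0.02] op 0.0003
q6 [-0.07  0.4   1.88 -0.01  0.84  1.36] R [[0.013, 0.157, -0.988], [-0.01, -0.988, -0.157], [-1.0, 0.012, -0.012]]
slide [ 1.9  0.1 -7.7]
spin to +y -3.14 to -y 0.002 tilt x vs down [ 0.0133 -0.0098 -0.9999]
```

Request:
send_rows:
  motion:
    - {"hand": -1,"slide": [0,0,-3],"spin": 0}
    - {"hand": -1,"slide": [0,0,-2],"spin": 0}

```text
time: 4.95
tool_pos: [0.4683, 0.0442, 0.0867]
tool_rot: [2.281, 1.556, -0.703]
contact_force: [-4.7, -0.8, 2.7]
opening: 0.0003
```

Request:
send_rows:
  motion:
    - {"hand": -1,"slide": [0,0,-2],"spin": 0}

```text
time: 5.05
tool_pos: [0.4684, 0.0444, 0.0865]
tool_rot: [2.022, 1.558, -0.962]
contact_force: [-9.2, -2.8, 7.9]
opening: 0.0002
```

```bash
python3 - <<'E'
from h import *
st()
E
```

```text
t 5.05 pos [0.4684 0.0444 0.0865] rel [-45.   10.3] F_stove [-9.51 -1.35] 7.9 M [-0.39  1.52 -0.09] op 0.0002
q6 [-0.06  0.41  1.86 -0.01  0.86  1.36] R [[0.007, 0.157, -0.988], [-0.01, -0.988, -0.157], [-1.0, 0.011, -0.005]]
```

Request:
send_rows:
  motion:
    - {"hand": -1,"slide": [0,3,-2],"spin": 0}
    - {"hand": -1,"slide": [0,3,-2],"spin": 0}

```text
time: 5.25
tool_pos: [0.469, 0.0396, 0.086]
tool_rot: [1.107, 1.561, -1.877]
contact_force: [-5.3, 1.9, 3.2]
opening: 0.0005
```

```bash
python3 - <<'E'
from h import *
st()
E
```

```text
t 5.25 pos [0.469  0.0396 0.086 ] rel [-45.2   5.5] F_stove [-4.95  2.74] 3.15 M [0.2  0.96 0.01] op 0.0005
q6 [-0.07  0.42  1.85 -0.01  0.87  1.35] R [[-0.003, 0.157, -0.988], [-0.009, -0.987, -0.157], [-1.0, 0.009, 0.004]]
```

Request:
send_rows:
  motion:
    - {"hand": -1,"slide": [0,3,-2.5],"spin": 0}
    - {"hand": -1,"slide": [0,3,-2.5],"spin": 0}

```text
time: 5.45
tool_pos: [0.4704, 0.0349, 0.0853]
tool_rot: [0.4, 1.555, -2.584]
contact_force: [-8.2, 0.7, 6.2]
opening: 0.0004
```

```bash
python3 - <<'E'
from h import *
st()
import cv2
p=vision.read_camera("side")["pixels"]
cv2.imwrite("pics/side3.png",cv2.resize(p[210:260,290:370],None,fx=9,fy=9,interpolation=cv2.INTER_CUBIC))
E
```

```text
t 5.45 pos [0.4704 0.0349 0.0853] rel [-44.5   0.7] F_stove [-7.95  1.99] 6.2 M [ 0.02  1.34 -0.05] op 0.0004
q6 [-0.08  0.43  1.84 -0.01  0.88  1.34] R [[-0.014, 0.158, -0.987], [-0.008, -0.987, -0.158], [-1.0, 0.006, 0.015]]
```

View pics/side3.png

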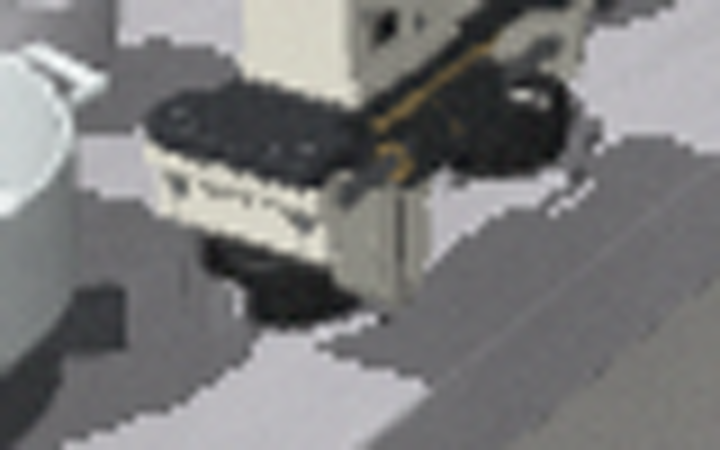

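Request:
send_rows:
  motion:
    - {"hand": -1,"slide": [0,3,-2],"spin": 0}

```text
time: 5.6
tool_pos: [0.4705, 0.0323, 0.085]
tool_rot: [0.235, 1.55, -2.748]
contact_force: [-8.6, -0.3, 6.8]
opening: 0.0003
```

```bash
python3 - <<'E'
from h import *
st()
E
```

```text
t 5.6 pos [0.4705 0.0323 0.085 ] rel [-44.9  -1.9] F_stove [-8.51  1.07] 6.83 M [0.13 1.41 0.07] op 0.0003
q6 [-0.09  0.43  1.84 -0.01  0.89  1.33] R [[-0.019, 0.158, -0.987], [-0.008, -0.987, -0.158], [-1.0, 0.005, 0.02]]
```

Request:
send_rows:
  motion:
    - {"hand": -1,"slide": [0,2.5,-2],"spin": 0}

```text
time: 5.7
tool_pos: [0.4704, 0.0301, 0.0847]
tool_rot: [0.153, 1.544, -2.829]
contact_force: [-7.8, -2.0, 7.1]
opening: 0.0008
```

```bash
python3 - <<'E'
from h import *
st()
E
```

```text
t 5.7 pos [0.4704 0.0301 0.0847] rel [-45.3  -4.1] F_stove [-8.   -0.75] 7.14 M [-0.3   1.36  0.07] op 0.0008
q6 [-0.09  0.43  1.84 -0.01  0.9   1.33] R [[-0.025, 0.159, -0.987], [-0.008, -0.987, -0.158], [-1.0, 0.004, 0.026]]
```

Request:
send_rows:
  motion:
    - {"hand": -1,"slide": [0,2.5,-1.5],"spin": 0}

```text
time: 5.8
tool_pos: [0.4705, 0.0277, 0.0845]
tool_rot: [0.121, 1.54, -2.86]
contact_force: [-4.1, -3.2, 3.6]
opening: 0.0006
```

```bash
python3 - <<'E'
from h import *
st()
E
```

```text
t 5.8 pos [0.4705 0.0277 0.0845] rel [-45.6  -6.5] F_stove [-4.55 -2.53] 3.58 M [-0.32  0.84  0.  ] op 0.0006
q6 [-0.1   0.44  1.83 -0.01  0.9   1.32] R [[-0.029, 0.159, -0.987], [-0.008, -0.987, -0.159], [-1.0, 0.004, 0.03]]
```

Past the tipping point: the dial now pulls the finger forward. Retreating straight out.

Request:
send_rows:
  motion:
    - {"hand": -1,"slide": [0,0,5],"spin": 0}
    - {"hand": -1,"slide": [0,0,10],"spin": 0}
    - {"hand": -1,"slide": [0,0,10],"spin": 0}
    - {"hand": -1,"slide": [-10,0,5],"spin": 0}
    - {"hand": -1,"slide": [-25,0,0],"spin": 0}
    - {"hand": -1,"slide": [-35,0,0],"spin": 0}
    - {"hand": -1,"slide": [-35,0,0],"spin": 0}
    - {"hand": -1,"slide": [-20,0,0],"spin": 0}

```text
time: 6.6
tool_pos: [0.4386, 0.0239, 0.2149]
tool_rot: [0.05, 1.536, -2.933]
contact_force: [1.7, -0.4, 0.1]
opening: 0.0005
```

Request:
send_rows:
  motion:
    - {"hand": -1,"slide": [0,20,15],"spin": 0}
    - {"hand": -1,"slide": [0,40,25],"spin": 0}
    - {"hand": -1,"slide": [0,40,25],"spin": 0}
    - {"hand": -1,"slide": [0,40,25],"spin": 0}
    - {"hand": -1,"slide": [0,40,15],"spin": 0}
    - {"hand": -1,"slide": [0,40,10],"spin": 0}
    - {"hand": -1,"slide": [0,20,0],"spin": 0}
    - {"hand": -1,"slide": [0,0,0],"spin": 0}

```text
time: 7.4
tool_pos: [0.3611, -0.2394, 0.2306]
tool_rot: [0.692, 1.55, -2.286]
contact_force: [0.1, 0.5, 0.0]
opening: 0.0006
```

```bash
python3 - <<'E'
from h import *
import cv2
st()
for n in("top","side"):
    p=vision.read_camera(n)["pixels"]
    cv2.imwrite(f"pics/{n}4f.png",p)
    a=p[190:290,260:400] if n=="top" else p[200:265,290:375]
    cv2.imwrite(f"pics/{n}4.png",cv2.resize(a,None,fx=5.6,fy=5.6,interpolation=cv2.INTER_CUBIC))
E
```

```text
t 7.4 pos [ 0.3611 -0.2394  0.2306] rel [-195.1 -253.3] F_stove [0.21 0.5 ] 0.03 M [ 0.04 -0.03 -0.03] op 0.0006
q6 [-0.75  0.17  1.75 -0.02  1.22  0.67] R [[-0.013, 0.162, -0.987], [-0.015, -0.987, -0.162], [-1.0, 0.013, 0.016]]
```

View pics/top4.png

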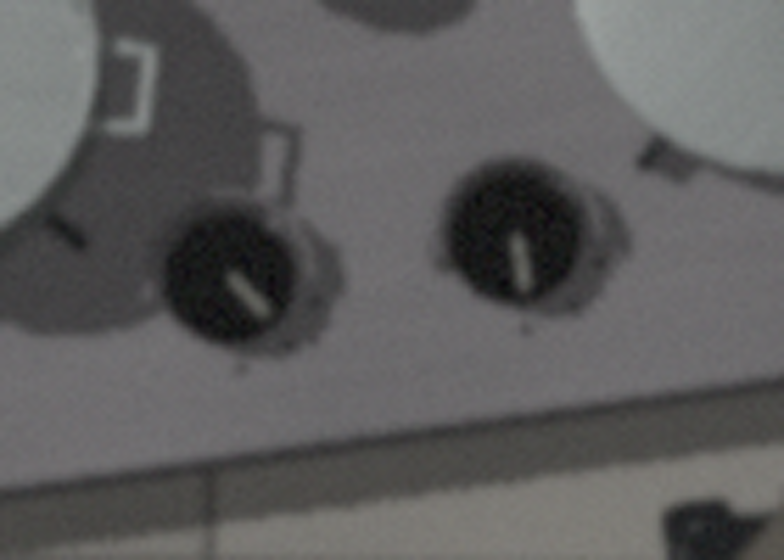

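View pics/side4.png

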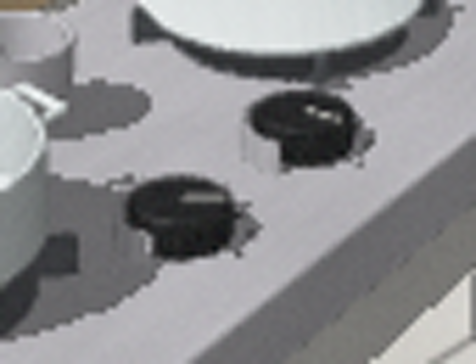

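View pics/top4f.png

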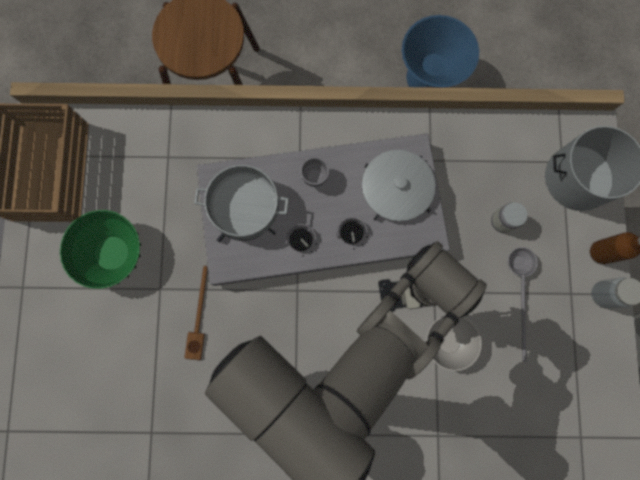

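```bash
python3 - <<'E'
from h import *
st(); print(job.hand_in())
E
```

```text
t 7.5 pos [ 0.361  -0.2369  0.2303] rel [-194.9 -250.9] F_stove [-0.05 -0.07] -0.25 M [0.06 0.04 0.01] op 0.0005
q6 [-0.74  0.17  1.75 -0.02  1.22  0.67] R [[-0.014, 0.164, -0.986], [-0.014, -0.986, -0.164], [-1.0, 0.011, 0.016]]
the job is handed in; nothing more can be done
None
```

The pot stood on the left ring, so I turned the left dial from off to low and handed the job in at about 7.5 s. I pressed the shut fingertips on the front of its rim at roughly 5 to 10 N and slid them to the right. Once the dial began pulling the fingers along, past its tipping point, I drew the hand away.

- **Left dial:** in the last top picture its pointer has turned by about 0.55 to 0.6 rad, which matches low (0.6).
- **Right dial:** its pointer is unchanged, towards the stove's front.
- **Other things:** by eye, the pot, lid, mortar, spoon, bowl and the rest are at the same pixels as before.
- **Hand:** it is clear of everything, at 0.23 m height, with the force reading near zero.

While pressing, the tool tilted by about 1.7 degrees and there was an upward force of up to about 8 N on the fingers. No check failed or disagreed.

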